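# Rinse the spatula and lock it in its holder

## Robot

A 6-joint arm with a two-finger parallel gripper is mounted at the origin on a cart in front of the work surface, level with it; the furniture and walls round the work are solid. World frame = base frame: x ahead of the robot, y to its left, z up, the work surface at z = 0. Lengths are in m, angles in rad, forces in N, time in s.
With the tool pointing down it reaches from about 0.25 to 0.725 m from the base axis. Payload 4 kg.
Tool frame: the origin (TCP) lies midway between the tips of the shut fingers; the grasp point (between the pads) lies 19 mm behind it; z points along the fingers, y is the line along which they close (so a half turn about z gives the same grasp; the last joint's range is limited). The gripper opens to 85 mm and grips with 20 to 120 N. Pads are 22 mm wide; open, the fingers measure 114 mm over their backs; the gripper's body (76 mm by 85 mm) begins 54 mm behind the grasp point. The pads swing forward as they close: fully open they stand 13 mm farther back than shut.
Start: joints at [-1.257, 0.241, 0.005, 1.335, 0, 1.571], TCP at [0.154, -0.476, 0.231] pointing down, gripper open.
Joint ranges: [-2.72, 2.72], [-1.05, 1.87], [-1.09, 1.28], [-1.99, 2.15], [-1.42, 1.44], [-3.14, 3.14]. Speed limits (rad/s): [2.79, 2.79, 3.14, 3.14, 3.14, 3.14].

## Interface

Orientations are given as a unit quaternion [x, y, z, w].
In Python, from workcell import get_obs, camera, job_done, silhouettes gives the robot as it stands. The module is installed in compiled form; this text tells all that it offers.
- The arm moves only by the tool drive_tool, never from a script. Its argument "increments" is a list of rows, each a list of 3 entries, a list of its own where there are three numbers: the shift along the world's x, y, z in mm, then the turn, a rotation vector about the world's x, y, z in degrees, then the opening, from 0 (shut) to 1 (fully open). A call has 1 to 8 rows; each row shifts and turns the commanded pose from where the row before left it; what a row does not reach is not made up. A row lasts 1/12 s, in which the tool goes at most 41.7 mm and 7.16 degrees, less where a joint would pass 70% of its speed; a pose out of reach is approached as far as the arm can. A call is refused whole if a number of a shift passes 41.7 or a number of a turn 7.16, either way. A call with a gripper value outside its range is refused whole. The fingers move at their own pace and stop on an object; the grip force is fixed at half the most. Time passes only in rows, so rows that do not move let the fingers close. It gives the time, the measured TCP pose, the force, the opening and the grip force at its end, in the units of the state.
- get_obs(): the state, without advancing time (a new reading comes with each control period).
- camera(name): name is "scene" or "top" or "wrist"; returns a dict with "image" (384x512x3 uint8, red, green, blue), "K" (3x3 intrinsics, pixels), "view" (4x4, takes a point from world to camera coordinates). Camera axes: x right, y down, z forward; pixel columns grow to the right and rows downward; lengths in m; the calibration is good to about 2 mm. A picture is of the moment at which its call begins. There is no depth.
- job_done(): hands the job in; it is judged then, once.
Trained networks look in a picture, given as the dict that the camera call returned (one of the last four; its "shot" number tells which), for a name from the list of things; names that differ only in an ending like _2 or _b are one class to them, and where a whole thing is asked for, a point or a joint stands for the part that bears it (a point fixed in the world has none). Each returns a list of dicts, best first, with "conf" (0 to 1); they miss things now and then, are a little off and sometimes report something else, mostly with a low value. They report only what shows in the picture. A call takes as long as a camera call.
- silhouettes(query, picture): "region" (384x512 bool, what is visible of it) and "bbox" ([left, top, right, bottom] in pixels, round what is visible of it).
The state is a dict: "clock": time; "joint_pos": joint angles; "joint_vel": joint speeds; "tau": joint torques, N m; "eef_pos": TCP position; "tool_rot": TCP orientation; "ft_force": force on the tool from outside, world axes, zero at the start; "ft_torque": the same for the moment, N m; "grip_width": finger opening in m; "grasp_force": force on a finger pad.
Only numpy, scipy, OpenCV 4.12 (cv2) and the standard library are available. Lean on these libraries where they do the work, as an engineer would, in place of code of your own. Each camera call takes 0.05 s, during which the arm holds its last target. There are 200 camera calls.

## Task

Pick up the orange-handled spatula and dip its steel blade tip into the white pot until it is within about 2 cm of its floor, then lay it flat in the blue holder with the butt of the handle pushed fully home under the aluminium hood and the blade between the two prongs. Then swing the keeper bar shut over it until it clicks into its detent against the end stop. The pot must stay standing where it is, and the jar, bottle and timer must be left alone.

Things in the scene. Friction and masses are not known exactly. Their poses are not given: they have to be found in the camera images.
- spatula: Lab spatula, one rigid piece 124 mm long (x), 30 g: orange handle 12 mm wide (y), 9 mm high (z), from x = -62 to 22 mm, then a slim steel blade to x = 62 mm (10 mm wide at the tip). Starts lying flat. Origin: centre of the underside; +x to the blade tip, z up. To dip deep hold it near the butt; in the holder that end goes under the hood, so put it down and regrasp near the middle.
- spatula_tip (a point): The blade tip: 62 mm from the spatula's origin along its +x, 4.5 mm above the underside.
- spatula_butt (a point): The butt end of the handle: 62 mm from the spatula's origin along its -x, 4.5 mm above the underside.
- pot: Loose white ceramic pot, open cylinder, 96 mm outside diameter, 80 mm high, wall 3 mm, floor 5 mm thick (inside: 90 mm diameter, 75 mm deep), about 0.35 kg, empty. Origin: centre of the underside, z up.
- holder: Fixed blue instrument holder on the worktop. Origin: centre of the underside; x along the lane for the spatula, z up. Base plate 164 x 104 mm (x, y), top at z = 10 mm, bare between hood and prongs. The seated spatula lies flat on the plate along y = 0, tip toward +x, butt toward -x against the hood's back wall. Hinge post, 16 mm diameter, at (36, -36) mm.
- hood_mouth (a point): Middle of the mouth of the aluminium hood, on the plate, at (-34, 0, 10) mm in the holder's frame. The hood opens only here, toward holder +x; passage 20 mm wide, 15 mm high above the plate, 38 mm deep to the back wall (x = -72 mm). Outside: 46 mm wide, roof top 29 mm above the worktop.
- prongs (a point): Point on the plate midway between the two aluminium prongs, at (36, 0, 10) mm in the holder's frame. Prongs 8 mm high above the plate, 12 mm long in x, 5 mm thick, gap between them 18 mm in y. The shut keeper passes above them.
- catch (a point): Middle of the top of the aluminium catch block, at (36, 36, 17) mm in the holder's frame; a sprung brass plunger stands 5 mm out of it. The end stop beside it (holder x = 23 to 30 mm) rises to 30 mm above the worktop.
- keeper (a joint): Angle of the keeper bar about its upright hinge; 0 = shut (bar along holder +y, over the prongs), grows to 1.7 as it opens clockwise seen from above (pi/2: bar along holder +x). It turns easily and stays where left, but from 0.18 to 0.10 it must be forced over the plunger (about 4 N at the knob), then snaps in, held at 0 to 0.02. Bar 10 mm wide, 24 to 30 mm above the worktop.
- keeper_knob (a point): Point on the axis of the upright red knob at the keeper's free end, 46 mm above the worktop, 84 mm from the hinge axis. Knob 12 mm diameter, its top 56 mm above the worktop.
- keeper_hinge (a point): Point on the hinge axis at the bar's underside, at (36, -36, 24) mm in the holder's frame.
- file_boxes: Fixed tall file boxes standing at the back right of the work, about 0.2 x 0.15 m on plan and 0.25 m high (origin: middle of their underside): keep the wrist clear of them. The worktop in front of them, about 0.44 m ahead of the robot and 0.21 m to its right, where the spatula starts, is free for putting it down.
- jar: Specimen jar with white screw lid, 56 mm diameter, 78 mm high, loose bystander; origin: centre of the underside.
- bottle: White sample bottle with blue cap, 58 mm diameter, 125 mm high, loose bystander; origin: centre of the underside.
- timer: Small white lab timer, 64 x 68 x 18 mm, loose bystander; origin: centre of the underside.

How it is judged:
On the way, in this order (a step that is already met when the one before it is completed fails the run):
1. the spatula's tip is dipped in the pot, less than 26 mm above its inside floor (z of spatula_tip in the frame of pot below 0.031 m and horizontal distance between spatula_tip and pot below 0.045 m), for 0.1 s.
2. the spatula lies flat in the holder, butt home under the hood, blade between the prongs (x of spatula_butt in the frame of holder between -0.08 and -0.064 m and y of spatula_butt in the frame of holder between -0.01 and 0.01 m and y of spatula_tip in the frame of holder between -0.01 and 0.01 m and z of spatula_butt in the frame of holder between 0.008 and 0.021 m and z of spatula_tip in the frame of holder below 0.021 m), for 0.2 s.
At the end, for the whole second after the job is handed in: The spatula lies flat and still on the holder's plate, butt under the hood within 8 mm of its back wall, butt and tip within 10 mm of the lane's middle (butt 8 to 21 mm, tip below 21 mm above the holder's underside); the keeper is shut in its detent (joint below 0.04 rad); the pot stands upright (all of step 2 and value of joint keeper below 0.04 rad and linear speed of spatula below 0.02 m/s and angle between pot's own z axis and vertical below 0.1 rad); the robot touches nothing.
It fails at once if the pot is tipped by more than 0.3 rad or shifted by more than 40 mm (angle between pot's own z axis and vertical above 0.3 rad or distance of pot from where it was at the start of the episode above 0.04 m).
It fails at once if the jar, bottle or timer is moved by more than 30 mm (distance of any of jar, bottle, timer from where it was at the start of the episode above 0.03 m).
It also fails if it takes over 72 s, if anything falls off the work surface, if the arm or the gripper's body presses on something with over 40 N, if the wrist force passes 120 N, or if a joint passes its speed limit or range.

## Working session

There is one attempt and no reset: what is moved stays moved. The work goes in short steps, Python scripts to look and compute and a tool call to move; the robot and the scene stay as the last step left them, time stands still between calls to the robot, and variables do not carry over. Pictures are saved under pics/ and viewed, at most 10 in all, crops included, and the job is handed in when it is done.

Besides the shell and the picture viewer there is one more tool, called after ">>>" in YAML: its name, and indented under it one key for each argument. drive_tool: Moves the arm, as the interface text tells. Its arguments: {"type":"object","properties":{"increments":{"type":"array"}},"required":["increments"]}

```bash
mkdir -p pics; cat > h.py <<'E'
import numpy as np, cv2
from workcell import get_obs, camera, job_done, silhouettes
def save(p,n): cv2.imwrite(f'pics/{n}.png',p['image'][:,:,::-1])
def ray(p,u,v,z):
    V=p['view'];R=V[:3,:3];t=V[:3,3];c=-R.T@t
    d=R.T@np.linalg.inv(p['K'])@np.array([u,v,1.]);return c+d*(z-c[2])/d[2]
def proj(p,X):
    q=p['K']@(p['view']@np.r_[X,1])[:3];return q[:2]/q[2]
def tri(obs): # [(p,(u,v))...]
    A=[];b=[]
    for p,(u,v) in obs:
        V=p['view'];R=V[:3,:3];c=-R.T@V[:3,3];d=R.T@np.linalg.inv(p['K'])@np.array([u,v,1.]);d/=np.linalg.norm(d)
        M=np.eye(3)-np.outer(d,d);A.append(M);b.append(M@c)
    return np.linalg.lstsq(np.vstack(A),np.hstack(b),rcond=None)[0]
E
python3 - <<'E'
from h import *
P={n:camera(n) for n in('scene','top','wrist')}
im=np.hstack([P['scene']['image'],P['top']['image']])
for n in P:
    p=P[n]; V=p['view']; print(n,'cam',(-V[:3,:3].T@V[:3,3]).round(3),p['K'][0].round(1))
    for k in ['spatula','pot','holder','keeper','keeper_knob','jar','bottle','timer','file_boxes']:
        for s in silhouettes(k,p)[:2]:
            r=s['region'];ys,xs=np.nonzero(r)
            if len(xs)<5: continue
            print(k,round(s['conf'],2),np.round(s['bbox']),len(xs),'c',xs.mean().round(1),ys.mean().round(1),'z0',ray(p,xs.mean(),ys.mean(),0.01).round(3)[:2])
save(P['scene'],'s1');save(P['top'],'t1')
o=get_obs();print(o['clock'],o['eef_pos'],o['tool_rot'])
E
```

```text
scene cam [0.033 1.004 0.632] [346.6   0.  261.3]
spatula 0.56 [306. 170. 321. 177.] 37 c 310.9 175.0 z0 [ 0.485 -0.232]
spatula 0.17 [262. 188. 309. 216.] 809 c 283.7 200.0 z0 [0.49  0.013]
pot 0.72 [218. 218. 248. 262.] 1233 c 232.9 237.0 z0 [0.523 0.295]
holder 0.58 [260. 184. 305. 216.] 797 c 283.1 199.8 z0 [0.493 0.013]
keeper 0.45 [261. 195. 274. 210.] 64 c 265.9 201.2 z0 [0.542 0.053]
keeper_knob 0.5 [261. 193. 275. 210.] 65 c 266.2 200.5 z0 [0.543 0.049]
jar 0.9 [190. 240. 210. 272.] 576 c 198.2 255.7 z0 [0.558 0.418]
bottle 0.79 [240. 161. 258. 195.] 447 c 248.5 176.6 z0 [ 0.7   -0.086]
timer 0.56 [267. 220. 294. 239.] 278 c 279.1 228.3 z0 [0.423 0.182]
timer 0.48 [258. 182. 302. 215.] 746 c 283.4 199.5 z0 [0.493 0.01 ]
top cam [0.273 0.066 1.364] [474.7   0.  256.6]
spatula 0.69 [366. 187. 374. 235.] 194 c 370.8 209.6 z0 [ 0.467 -0.24 ]
spatula 0.31 [242. 186. 276. 194.] 116 c 260.3 189.4 z0 [0.53  0.077]
pot 0.89 [152. 181. 192. 219.] 1143 c 171.2 198.0 z0 [0.508 0.335]
holder 0.65 [244. 180. 315. 222.] 2139 c 284.0 200.8 z0 [0.496 0.008]
holder 0.3 [368. 189. 370. 233.] 168 c 370.9 208.0 z0 [ 0.471 -0.24 ]
keeper 0.57 [245. 188. 276. 195.] 58 c 259.4 189.8 z0 [0.529 0.079]
keeper_knob 0.46 [245. 183. 278. 198.] 124 c 259.6 189.5 z0 [0.53  0.079]
jar 0.94 [118. 176. 146. 198.] 408 c 131.2 187.6 z0 [0.541 0.453]
bottle 0.7 [280. 130. 298. 158.] 427 c 288.4 145.3 z0 [ 0.661 -0.008]
timer 0.98 [213. 212. 237. 239.] 525 c 224.7 225.8 z0 [0.425 0.18 ]
file_boxes 0.75 [366. 191. 375. 235.] 181 c 370.9 208.0 z0 [ 0.471 -0.24 ]
wrist cam [ 0.234 -0.45   0.373] [318.    0.  256.5]
1.5 [ 0.1543525  -0.47558795  0.23131862] [9.87719098e-01 1.56240147e-01 1.64403350e-05 1.11896927e-05]
```

```bash
python3 - <<'E'
import cv2
t=cv2.imread('pics/t1.png');s=cv2.imread('pics/s1.png')
a=cv2.resize(t[110:260,100:400],(800,400),interpolation=cv2.INTER_CUBIC)
cv2.imwrite('pics/t1c.png',a)
cv2.imwrite('pics/s1c.png',cv2.resize(s[140:290,170:370],(800,600),interpolation=cv2.INTER_CUBIC))
E
```

```text
(no output)
```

View pics/t1c.png

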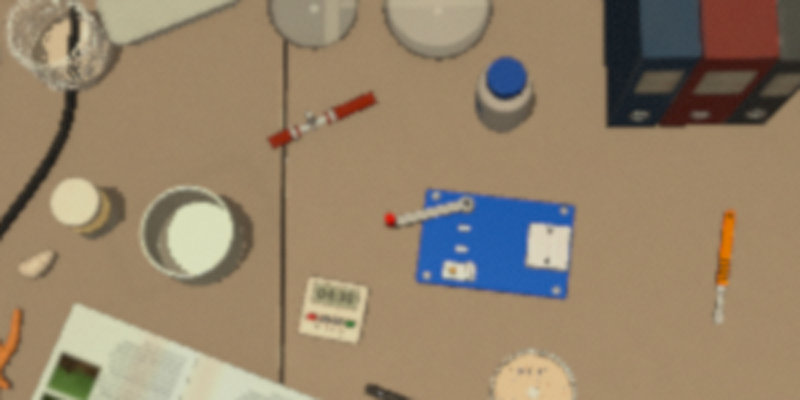

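View pics/s1c.png

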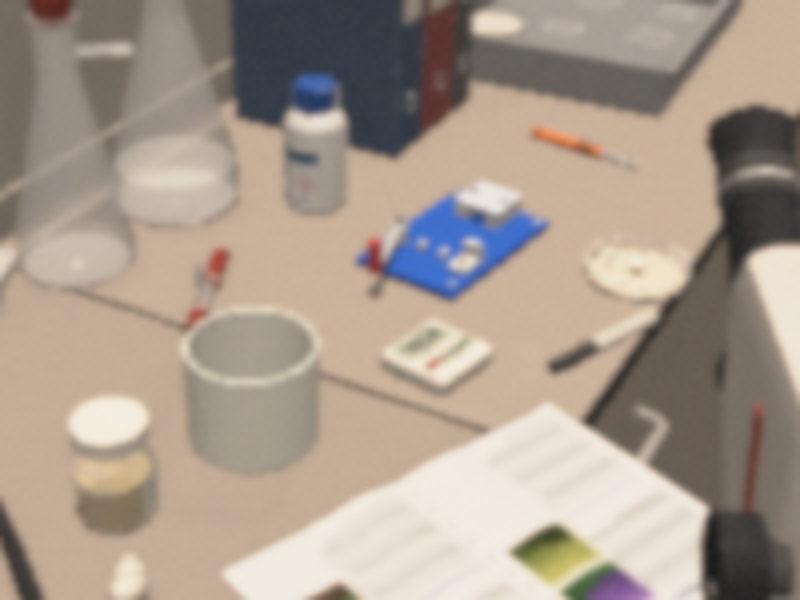

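The top picture shows the spatula at crop (725,265), butt away from the robot, and the holder at (497,245), with its hood on the right. The keeper is open, with its knob at (390,218), and the pot is at (190,235). Next I move over the spatula to look closer.

>>> drive_tool:
  increments:
    - [[30,30,0],[0,0,-3],1]
    - [[32,30,0],[0,0,-3],1]
    - [[32,30,0],[0,0,-3],1]
    - [[32,30,0],[0,0,-3],1]
    - [[32,30,0],[0,0,-3],1]
    - [[32,30,0],[0,0,-3],1]
    - [[20,20,0],[0,0,0],1]
    - [[0,0,0],[0,0,0],1]

```text
clock: 2.17
eef_pos: [0.359, -0.2803, 0.2314]
tool_rot: [1.0, 0.003, 0.001, -0.001]
ft_force: [0.3, -0.2, -0.2]
grip_width: 0.0857
grasp_force: 0.0
```

```bash
cat > m.py <<'E'
from h import *
def axis(r):
    ys,xs=np.nonzero(r);q=np.c_[xs,ys].astype(float);c=q.mean(0);d=np.linalg.svd(q-c,full_matrices=0)[2][0];t=(q-c)@d
    return c+d*t.min(),c+d*t.max()
E
python3 - <<'E'
from m import *
o=get_obs();print(o['clock'],o['eef_pos'].round(4),o['tool_rot'].round(3),o['joint_pos'].round(2))
W=camera('wrist');T=camera('top');save(W,'w2')
V=W['view'];print((-V[:3,:3].T@V[:3,3]).round(3),V[2,:3].round(2))
for n,p in(('w',W),('t',T)):
  for k in ('spatula','holder','pot','keeper_knob','keeper'):
    for s in silhouettes(k,p)[:2]:
        a,b=axis(s['region']);print(n,k,round(s['conf'],2),np.round(s['bbox']),'ends',a.round(1),b.round(1),ray(p,*a,.005).round(4)[:2],ray(p,*b,.005).round(4)[:2])
for q in [(605,125),(770,125)]:
    print('boxfoot',ray(T,100+q[0]/2.667,110+q[1]/2.667,0),ray(T,100+q[0]/2.667,110+q[1]/2.667,0.25))
E
```

```text
2.1667 [ 0.359  -0.2803  0.2314] [ 1.     0.003  0.001 -0.001] [-0.66  0.15 -0.11  1.31  0.    2.47]
[ 0.442 -0.28   0.374] [-0.32 -0.   -0.95]
w spatula 0.59 [209.   0. 237. 120.] ends [227.3  -0.7] [212.8 118.2] [ 0.5279 -0.2501] [ 0.41   -0.2312]
w holder 0.64 [ 0.  0. 72. 92.] ends [25.4 -3.9] [40.9 96.6] [ 0.5292 -0.046 ] [ 0.432  -0.0415]
w keeper_knob 0.53 [ 0.  0. 69. 94.] ends [26.1 -3.6] [39.7 95.2] [ 0.5289 -0.0466] [ 0.4334 -0.0404]
w keeper 0.71 [ 0.  0. 70. 90.] ends [25.9 -3.7] [40.  95.4] [ 0.529  -0.0464] [ 0.4332 -0.0407]
t spatula 0.55 [369. 187. 374. 235.] ends [373.1 188.9] [368.5 230.1] [ 0.5279 -0.251 ] [ 0.4086 -0.2309]
t holder 0.65 [244. 178. 314. 220.] ends [244.3 193.8] [314.3 205.9] [0.5186 0.1231] [ 0.4802 -0.0788]
t pot 0.57 [150. 183. 192. 217.] ends [156.2 188.2] [187.7 208.5] [0.5388 0.3813] [0.4775 0.2878]
t pot 0.2 [245. 181. 318. 223.] ends [244.5 194.8] [313.9 204.8] [0.5156 0.1228] [ 0.4836 -0.0778]
t keeper_knob 0.67 [242. 183. 276. 196.] ends [277.1 185.5] [244.  192.9] [0.5418 0.0273] [0.5214 0.1242]
t keeper 0.5 [240. 184. 279. 196.] ends [277.1 185.4] [244.2 193.1] [0.5422 0.0274] [0.5208 0.1234]
t keeper 0.32 [245. 180. 316. 222.] ends [245.5 194.3] [313.2 205.4] [0.517  0.1199] [ 0.4818 -0.0758]
boxfoot [ 0.62712097 -0.12141706  0.        ] [ 0.56231239 -0.08715778  0.25      ]
boxfoot [ 0.62436331 -0.30347792  0.        ] [ 0.56006001 -0.23586038  0.25      ]
```

View pics/w2.png

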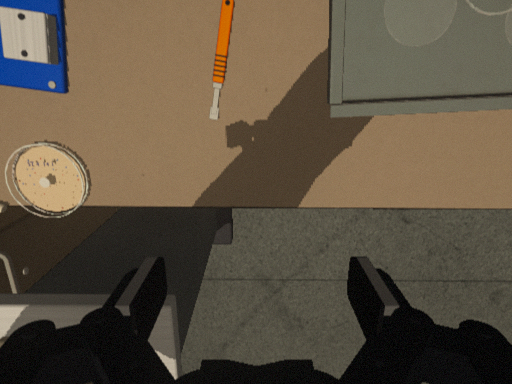

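The wrist view shows the orange butt at (227,0) and the steel tip at (213,118). Both views agree on the position (butt 0.528,-0.250, tip 0.410,-0.231), and the length comes out right. I'll grasp near the butt, tilted away from the file boxes.

>>> drive_tool:
  increments:
    - [[25,5.5,-20],[0,0,-4.8],1]
    - [[25,5.5,-30],[0,0,-4.8],1]
    - [[25,5.5,-35],[-0.8,-4.93,0],1]
    - [[25,5.5,-35],[-0.8,-4.93,0],1]
    - [[25,5.5,-35],[-0.8,-4.93,0],1]
    - [[25,5,-35],[0,0,0],1]
    - [[1,0,-11],[0,0,0],1]
    - [[0,0,0],[0,0,0],1]

```text
clock: 3.43
eef_pos: [0.498, -0.2507, 0.0345]
tool_rot: [0.989, -0.083, 0.122, 0.008]
ft_force: [-0.7, -0.3, -0.0]
grip_width: 0.0855
grasp_force: 0.0
```

```bash
python3 - <<'E'
from m import *
o=get_obs();print(o['clock'],o['eef_pos'].round(4),o['tool_rot'].round(3),o['joint_pos'].round(2),o['ft_force'])
from scipy.spatial.transform import Rotation as R
print(R.from_quat(o['tool_rot']).as_matrix().round(3))
W=camera('wrist');save(W,'w3')
for s in silhouettes('spatula',W)[:2]:
    a,b=axis(s['region']);print(round(s['conf'],2),np.round(s['bbox']),ray(W,*a,.009).round(4)[:2],ray(W,*b,.009).round(4)[:2])
E
```

```text
3.4333 [ 0.498  -0.2507  0.0345] [ 0.989 -0.083  0.122  0.008] [-0.51  0.38 -0.41  0.56  0.09  2.81] [-0.70869512 -0.31699565 -0.01785309]
[[ 0.957 -0.166  0.239]
 [-0.162 -0.986 -0.036]
 [ 0.242 -0.004 -0.97 ]]
0.68 [237. 192. 259. 365.] [ 0.5316 -0.2509] [ 0.4303 -0.2345]
```

View pics/w3.png

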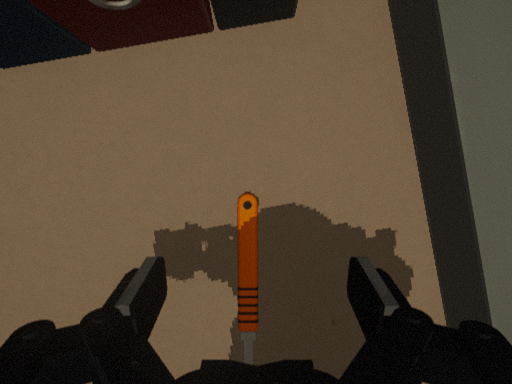

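The picture shows the handle centred between the fingers, with the butt at (248,195). I'll go down and close.

>>> drive_tool:
  increments:
    - [[8,1.5,-10],[0,0,0],1]
    - [[6,1,-10],[0,0,0],1]
    - [[1,0.5,-8],[0,0,0],1]
    - [[0,0,0],[0,0,0],1]
    - [[0,0,0],[0,0,0],1]

```text
clock: 3.95
eef_pos: [0.5151, -0.2494, 0.0104]
tool_rot: [0.989, -0.083, 0.125, 0.009]
ft_force: [-0.4, -0.9, 0.6]
grip_width: 0.0852
grasp_force: 0.0
```

>>> drive_tool:
  increments:
    - [[-1,1,-5],[0,0,0],1]
    - [[0,0,0],[0,0,0],0]
    - [[0,0,0],[0,0,0],0]
    - [[0,0,0],[0,0,0],0]
    - [[0,0,0],[0,0,0],0]
    - [[0,0,0],[0,0,0],0]
    - [[0,0,0],[0,0,0],0]
    - [[0,0,0],[0,0,0],0]

```text
clock: 4.62
eef_pos: [0.5148, -0.2488, 0.0065]
tool_rot: [0.989, -0.083, 0.126, 0.01]
ft_force: [-1.9, 0.1, 2.2]
grip_width: 0.0087
grasp_force: 58.6
```

>>> drive_tool:
  increments:
    - [[0,0,0],[0,0,0],0]
    - [[0,0,0],[0,0,0],0]
    - [[0,0,0],[0,0,0],0]
    - [[0,0,0],[0,0,0],0]
    - [[0,0,0],[0,0,0],0]

```text
clock: 5.03
eef_pos: [0.5148, -0.2488, 0.0064]
tool_rot: [0.989, -0.083, 0.126, 0.01]
ft_force: [-1.1, 1.1, 6.1]
grip_width: 0.0088
grasp_force: 59.0
```

>>> drive_tool:
  increments:
    - [[0,0,15],[0,0,0],0]
    - [[-5,0,25],[0,0,0],0]
    - [[-10,0,25],[-1,-6,0],0]
    - [[-10,0,25],[-1,-6,0],0]
    - [[-10,0,25],[-1,-6,0],0]
    - [[-10,0,25],[-1,-6,0],0]
    - [[-10,0,25],[-1,-6,0],0]
    - [[-10,0,25],[-1,-6,0],0]

```text
clock: 5.7
eef_pos: [0.4487, -0.2481, 0.1973]
tool_rot: [0.899, -0.075, 0.431, 0.035]
ft_force: [0.4, 0.1, -1.1]
grip_width: 0.0089
grasp_force: 58.7
```

```bash
cat > st.py <<'E'
from m import *
from scipy.spatial.transform import Rotation as R
o=get_obs();print(o['clock'],o['eef_pos'].round(4),o['joint_pos'].round(2),o['ft_force'].round(1),o['grip_width'],o['grasp_force'])
print(R.from_quat(o['tool_rot']).as_matrix().round(3).tolist())
E
python3 - <<'E'
from st import *
S=camera('scene');W=camera('wrist');T=camera('top');save(W,'w4')
for n,p in(('s',S),('t',T),('w',W)):
  for k in ('spatula','pot'):
   for s in silhouettes(k,p)[:1]:
    a,b=axis(s['region']);print(n,k,round(s['conf'],2),np.round(s['bbox']),a.round(1),b.round(1))
im=np.hstack([cv2.resize(S['image'][120:270,180:380],(400,300)),cv2.resize(T['image'][100:250,250:450],(400,300))])
save({'image':np.vstack([im,np.hstack([cv2.resize(W['image'],(400,300)),np.zeros((300,400,3),np.uint8)])])},'c4')
E
```

```text
5.7 [ 0.4487 -0.2481  0.1973] [-0.77 -0.11 -0.9  -0.02  0.46  2.73] [ 0.4  0.1 -1.1] 0.008854992685791261 58.710651820292696
[[0.617, -0.165, 0.769], [-0.105, -0.986, -0.128], [0.78, -0.002, -0.626]]
s spatula 0.49 [329. 137. 336. 144.] [327.9 136.1] [336. 145.]
s pot 0.64 [216. 215. 249. 260.] [233.5 216. ] [232.3 258. ]
t pot 0.77 [152. 181. 190. 216.] [156.5 185.2] [186.8 210.5]
w spatula 0.56 [245. 231. 269. 366.] [256.9 228. ] [256. 364.]
```

View pics/c4.png

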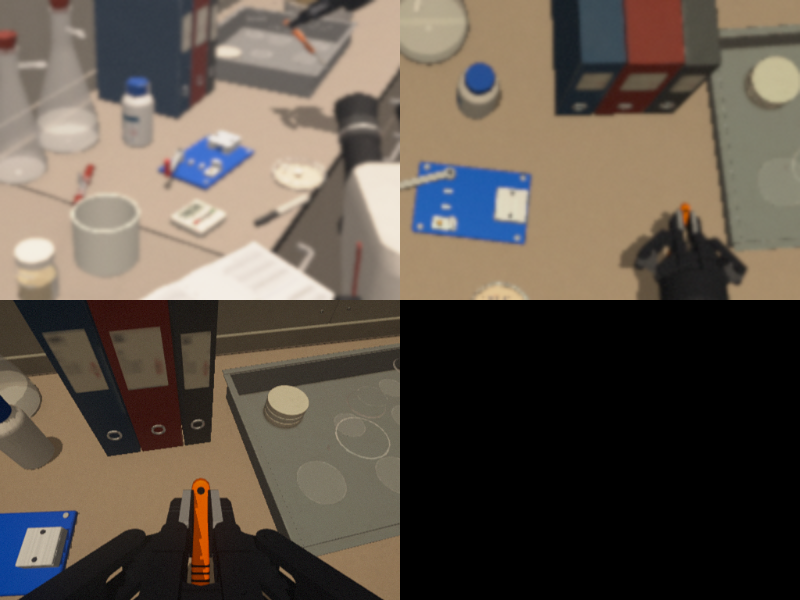

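The spatula is held firmly in line, with the butt showing at (200,487) in the wrist view. Now for the pot and holder positions.

```bash
cat > pot.py <<'E'
from m import *
from scipy.optimize import least_squares
a=np.linspace(0,2*np.pi,60)
C=np.vstack([np.c_[.048*np.cos(a),.048*np.sin(a),0*a],np.c_[.048*np.cos(a),.048*np.sin(a),0*a+.08]])
def bb(p,c):
    q=np.array([proj(p,x+np.r_[c,0]) for x in C]);return np.r_[q.min(0),q.max(0)]
def run():
    D=[]
    for i in range(3):
        for n in('scene','top'):
            p=camera(n);s=silhouettes('pot',p)[:1]
            if s and s[0]['conf']>.4: D.append((p,np.array(s[0]['bbox'],float)))
    r=least_squares(lambda c:np.hstack([bb(p,c)-b for p,b in D]),[.51,.32],loss='soft_l1')
    print('pot',r.x.round(4));
    for p,b in D: print((bb(p,r.x)-b).round(1),p['shot'])
if __name__=='__main__': run()
E
python3 pot.py
```

```text
pot [0.4989 0.3277]
[-5.8 -2.3  3.9  0.7] 10
[-0.6 -2.  -0.8  1.6] 11
[-1.4 -0.1  0.3  1.2] 12
[ 0.9 -3.3 -0.1  0.4] 13
[ 0.3 -1.7  3.2 -0.5] 14
[-1.  -1.   0.7  2.9] 15
```

>>> drive_tool:
  increments:
    - [[-10,35,6],[0,0,6],0]
    - [[-4,38,6],[0,0,6],0]
    - [[0,38,6],[0,0,6],0]
    - [[0,38,6],[0,0,6],0]
    - [[0,38,6],[0,0,6],0]
    - [[0,38,4],[0,0,6],0]
    - [[0,38,0],[0,0,6],0]
    - [[0,38,0],[0,0,6],0]

```text
clock: 7.42
eef_pos: [0.4355, 0.0536, 0.2308]
tool_rot: [0.852, 0.299, 0.406, -0.143]
ft_force: [0.2, -0.3, -0.9]
grip_width: 0.0089
grasp_force: 58.7
```

```bash
python3 - <<'E'
from st import *
W=camera('wrist');save(W,'w5')
for k in ('pot','holder'):
  for s in silhouettes(k,W)[:2]: print(k,round(s['conf'],2),np.round(s['bbox']))
E
```

```text
7.4167 [0.4355 0.0536 0.2308] [-0.36 -0.23 -0.83  0.41  0.73  2.33] [ 0.2 -0.3 -0.9] 0.00889412108951218 58.69047305546701
[[0.492, 0.625, 0.606], [0.393, -0.781, 0.486], [0.777, -0.001, -0.629]]
pot 0.67 [ 85. 108. 176. 198.]
holder 0.93 [252. 222. 386. 383.]
holder 0.55 [245. 225. 268. 365.]
```

>>> drive_tool:
  increments:
    - [[11,37,0],[3.74,-4.69,0],0]
    - [[11,37,0],[3.74,-4.69,0],0]
    - [[11,37,0],[3.74,-4.69,0],0]
    - [[11,37,0],[3.74,-4.69,0],0]
    - [[11,37,0],[0,0,0],0]
    - [[11,37,0],[0,0,0],0]
    - [[11,37,0],[0,0,0],0]
    - [[13,37,0],[0,0,0],0]

```text
clock: 8.23
eef_pos: [0.5188, 0.281, 0.228]
tool_rot: [0.801, 0.278, 0.501, -0.171]
ft_force: [1.7, -1.4, 0.0]
grip_width: 0.0089
grasp_force: 58.8
```

>>> drive_tool:
  increments:
    - [[0,0,0],[0,0,0],0]
    - [[0,0,0],[0,0,0],0]
    - [[0,0,0],[0,0,0],0]

```text
clock: 8.48
eef_pos: [0.5182, 0.28, 0.2273]
tool_rot: [0.802, 0.279, 0.5, -0.172]
ft_force: [0.3, 0.0, -0.1]
grip_width: 0.0091
grasp_force: 58.8
```

```bash
cat > look.py <<'E'
from st import *
def look(P,ms,sz=(800,600)):
    pass
E
python3 - <<'E'
from st import *
S=camera('scene');T=camera('top');W=camera('wrist')
X=o['eef_pos'];M=R.from_quat(o['tool_rot']).as_matrix()
th=np.radians(14.4);d=-M[:,0]*np.cos(th)+M[:,2]*np.sin(th)
tip=X+d*.1085;print('d',d.round(3),'tip est',tip.round(4))
for n,p in(('s',S),('t',T)):
  for k in('spatula',):
   for s in silhouettes(k,p)[:1]:
    a,b=axis(s['region']);print(n,k,round(s['conf'],2),np.round(s['bbox']),a.round(1),b.round(1),'tip proj',proj(p,tip).round(1),'tcp',proj(p,X).round(1))
  cv2.circle(p['image'],tuple(int(v) for v in proj(p,tip).round()),1,(255,0,0),-1)
im=np.hstack([cv2.resize(S['image'][150:300,150:300],(400,400)),cv2.resize(T['image'][120:270,90:240],(400,400))])
save({'image':im},'c6')
E
python3 pot.py
```

```text
8.4833 [0.5182 0.28   0.2273] [ 0.35  0.03 -0.97 -0.53  0.28  3.  ] [ 0.3  0.  -0.1] 0.009099986397550736 58.8131430989597
[[0.344, 0.619, 0.706], [0.275, -0.785, 0.554], [0.898, 0.004, -0.441]]
d [-0.158 -0.129 -0.979] tip est [0.5011 0.2661 0.1211]
t spatula 0.44 [173. 173. 190. 199.] [173.5 174.4] [190.3 194.8] tip proj [189.  193.3] tcp [176.6 178.8]
pot [0.4989 0.3309]
[-2.   0.6  1.1  0.1] 20
[-2.2 -2.2 17.8  2.8] 21
[-4.6  0.7  1.5  1.4] 22
[-1.2 -2.1  5.   2.8] 23
[-0.8  2.   0.3 -2.3] 24
[ 0.4 -0.8  5.8  0.9] 25
```

View pics/c6.png

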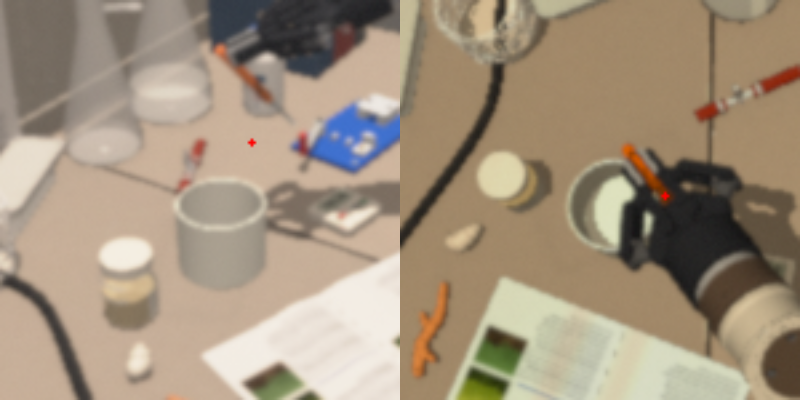

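The pictures show the held spatula short of the pot, with its tip at crop (292,122) in the scene view. My red dot was wrong because of a sign error, which I've now corrected. I'll move on over the pot.

>>> drive_tool:
  increments:
    - [[1,15,-5],[3.43,-4.3,0],0]
    - [[1,15,-5],[3.43,-4.3,0],0]
    - [[2,15,-5],[0,0,0],0]
    - [[2,15,-5],[0,0,0],0]
    - [[2,10,-5],[0,0,0],0]
    - [[0,0,0],[0,0,0],0]
    - [[0,0,0],[0,0,0],0]

```text
clock: 9.92
eef_pos: [0.5281, 0.3404, 0.2047]
tool_rot: [0.771, 0.269, 0.546, -0.187]
ft_force: [-0.7, -0.1, 0.1]
grip_width: 0.0091
grasp_force: 58.8
```

```bash
cat > tip.py <<'E'
from st import *
X=o['eef_pos'];M=R.from_quat(o['tool_rot']).as_matrix()
th=np.radians(14.4);d=-M[:,0]*np.cos(th)-M[:,2]*np.sin(th)
tip=X+d*.1085
print('phi',np.degrees(np.arcsin(-d[2])).round(1),'d',d.round(3),'tip est',tip.round(4))
E
python3 - <<'E'
from tip import *
S=camera('scene');T=camera('top')
for n,p in(('s',S),('t',T)):
  print(n,'tip proj',proj(p,tip).round(1))
  cv2.circle(p['image'],tuple(int(v) for v in proj(p,tip).round()),1,(255,0,0),-1)
im=np.hstack([cv2.resize(S['image'][150:300,150:300],(400,400)),cv2.resize(T['image'][120:270,90:240],(400,400))])
save({'image':im},'c7')
E
```

```text
9.9167 [0.5281 0.3404 0.2047] [ 0.49  0.28 -1.02 -0.95  0.16  3.08] [-0.7 -0.1  0.1] 0.009109773337155904 58.84071199572645
[[0.259, 0.62, 0.741], [0.211, -0.785, 0.583], [0.943, 0.005, -0.334]]
phi 56.1 d [-0.435 -0.349 -0.83 ] tip est [0.4808 0.3026 0.1147]
s tip proj [243.  212.6]
t tip proj [175.6 201.3]
```

View pics/c7.png

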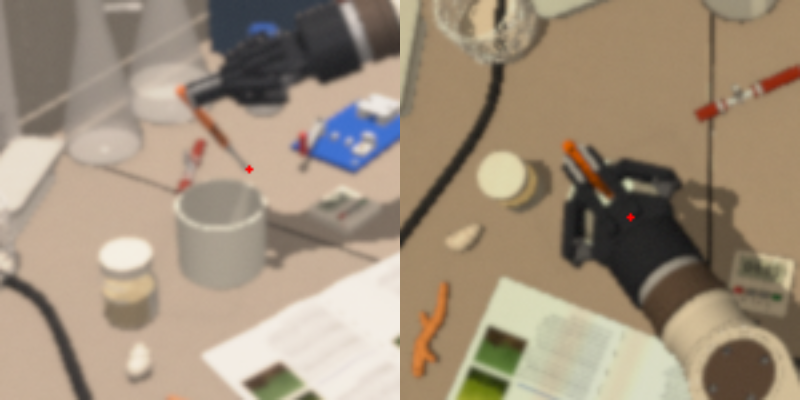

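The computed tip (red dot at (249,170)) matches the picture. I'll centre it, then descend.

>>> drive_tool:
  increments:
    - [[2,8,0],[0,0,0],0]
    - [[2,7,0],[0,0,0],0]
    - [[0,0,-10],[0,0,0],0]
    - [[0,0,-13],[0,0,0],0]
    - [[0,0,-13],[0,0,0],0]
    - [[0,0,-13],[0,0,0],0]
    - [[0,0,0],[0,0,0],0]
    - [[0,0,0],[0,0,0],0]

```text
clock: 10.68
eef_pos: [0.5324, 0.355, 0.1556]
tool_rot: [0.771, 0.269, 0.546, -0.187]
ft_force: [-0.9, -0.2, 0.0]
grip_width: 0.0088
grasp_force: 58.8
```

```bash
python3 tip.py; python3 pot.py
```

```text
10.6833 [0.5324 0.355  0.1556] [ 0.53  0.47 -1.03 -1.15  0.13  3.09] [-0.9 -0.2  0. ] 0.008826272389395911 58.832995498669334
[[0.26, 0.619, 0.741], [0.21, -0.785, 0.582], [0.942, 0.005, -0.334]]
phi 56.1 d [-0.436 -0.349 -0.83 ] tip est [0.4851 0.3172 0.0656]
pot [0.4998 0.3257]
[ 1.6 -2.   2.2 -0.2] 28
[-21.6 -12.1  -0.5  20. ] 29
[ 0.3 -2.5 -0.3 -0.2] 30
[-0.8 -0.5 -0.4  0.4] 32
```

>>> drive_tool:
  increments:
    - [[0,0,-12],[0,0,0],0]
    - [[0,0,-12],[0,0,0],0]
    - [[0,0,-12],[0,0,0],0]
    - [[0,0,-7],[0,0,0],0]
    - [[0,0,0],[0,0,0],0]
    - [[0,0,0],[0,0,0],0]
    - [[0,0,0],[0,0,0],0]
    - [[0,0,0],[0,0,0],0]

```text
clock: 11.95
eef_pos: [0.5325, 0.355, 0.1142]
tool_rot: [0.77, 0.269, 0.547, -0.187]
ft_force: [-0.3, -0.3, -0.9]
grip_width: 0.0086
grasp_force: 58.8
```

```bash
python3 tip.py
```

```text
11.95 [0.5325 0.355  0.1142] [ 0.53  0.63 -1.04 -1.33  0.13  3.09] [-0.3 -0.3 -0.9] 0.008642985362567754 58.84311590634752
[[0.257, 0.619, 0.742], [0.209, -0.785, 0.583], [0.943, 0.005, -0.332]]
phi 56.2 d [-0.434 -0.347 -0.831] tip est [0.4855 0.3173 0.024 ]
```

>>> drive_tool:
  increments:
    - [[0,0,-5],[0,0,0],0]
    - [[0,0,0],[0,0,0],0]
    - [[0,0,0],[0,0,0],0]
    - [[0,0,0],[0,0,0],0]
    - [[0,0,10],[0,0,0],0]
    - [[0,0,20],[0,0,0],0]
    - [[0,0,25],[0,0,0],0]
    - [[0,0,25],[0,0,0],0]

```text
clock: 12.62
eef_pos: [0.5317, 0.3545, 0.1878]
tool_rot: [0.772, 0.269, 0.545, -0.187]
ft_force: [0.8, 0.2, -1.5]
grip_width: 0.0087
grasp_force: 58.8
```

>>> drive_tool:
  increments:
    - [[0,0,25],[0,0,0],0]
    - [[-5,-10,20],[-3.5,4.4,0],0]
    - [[-5,-20,10],[-3.5,4.4,0],0]
    - [[-5,-20,0],[-3.5,4.4,0],0]
    - [[-5,-20,0],[-3.5,4.4,0],0]
    - [[-5,-20,0],[-3.5,4.4,0],0]
    - [[-5,-20,0],[-3.5,4.4,0],0]
    - [[-5,-20,0],[-3.5,4.4,0],0]

```text
clock: 13.28
eef_pos: [0.508, 0.2501, 0.2278]
tool_rot: [0.889, 0.312, 0.318, -0.106]
ft_force: [1.9, 0.6, -0.4]
grip_width: 0.0087
grasp_force: 58.8
```

```bash
python3 tip.py; python3 pot.py
```

```text
13.2833 [0.508  0.2501 0.2278] [ 0.36 -0.05 -0.58  0.38  0.19  2.89] [ 1.9  0.6 -0.4] 0.008684431537339313 58.754101503873244
[[0.604, 0.622, 0.499], [0.487, -0.783, 0.386], [0.631, 0.01, -0.776]]
phi 24.7 d [-0.709 -0.568 -0.418] tip est [0.4311 0.1884 0.1824]
pot [0.4962 0.3331]
[-1.2  0.1  0.8 -0.2] 34
[-3.1 -0.3  3.3  2.8] 35
[-2.2 -1.   2.3 -1.1] 36
[-3.5 -1.8  3.2  2. ] 37
[-3.8  0.9  2.7  0.1] 38
[-2.2 -0.5  3.5  0.2] 39
```

>>> drive_tool:
  increments:
    - [[-5,-36,0],[0,0,-6],0]
    - [[-5,-36,0],[0,0,-6],0]
    - [[-5,-36,0],[0,0,-6],0]
    - [[-3,-36,0],[0,0,-6],0]
    - [[0,-36,0],[0,0,-6],0]
    - [[0,-36,0],[0,0,-6],0]
    - [[0,-36,0],[0,0,-6],0]
    - [[0,-36,0],[0,0,-6],0]

```text
clock: 14.55
eef_pos: [0.4903, -0.0655, 0.2274]
tool_rot: [0.94, -0.06, 0.336, 0.028]
ft_force: [1.3, -0.1, -0.0]
grip_width: 0.0088
grasp_force: 58.9
```

>>> drive_tool:
  increments:
    - [[0,-36,0],[0,0,-2],0]
    - [[0,-36,0],[0,0,0],0]
    - [[0,-36,0],[0,0,0],0]
    - [[0,-30,0],[0,0,0],0]
    - [[0,-20,0],[0,0,0],0]
    - [[0,0,0],[0,0,0],0]

```text
clock: 15.05
eef_pos: [0.491, -0.2263, 0.2276]
tool_rot: [0.938, -0.078, 0.335, 0.035]
ft_force: [-0.0, -0.1, -0.2]
grip_width: 0.0091
grasp_force: 58.9
```

```bash
python3 tip.py
```

```text
15.05 [ 0.491  -0.2263  0.2276] [-0.56 -0.1  -0.62  0.39  0.24  2.82] [-0.  -0.1 -0.2] 0.00909951639350325 58.89883446972817
[[0.763, -0.169, 0.624], [-0.123, -0.985, -0.117], [0.635, 0.013, -0.773]]
phi 25.0 d [-0.894  0.148 -0.423] tip est [ 0.3939 -0.2103  0.1818]
```

>>> drive_tool:
  increments:
    - [[0,0,-25],[0.8,4.93,0],0]
    - [[0,0,-25],[0.8,4.93,0],0]
    - [[0,0,-25],[0.8,4.93,0],0]
    - [[0,0,-25],[0.8,4.93,0],0]
    - [[0,0,-25],[0.8,4.93,0],0]
    - [[0,0,-30],[0,0,0],0]
    - [[0,0,-25],[0,0,0],0]
    - [[0,0,0],[0,0,0],0]

```text
clock: 15.72
eef_pos: [0.487, -0.2191, 0.0414]
tool_rot: [0.99, -0.078, 0.119, 0.014]
ft_force: [-1.9, 0.8, -0.6]
grip_width: 0.009
grasp_force: 58.9
```

```bash
python3 tip.py
```

```text
15.7167 [ 0.487  -0.2191  0.0414] [-0.46  0.33 -0.46  0.55  0.06  2.85] [-1.9  0.8 -0.6] 0.009007333854493023 58.87494871916715
[[0.96, -0.157, 0.233], [-0.15, -0.988, -0.046], [0.238, 0.009, -0.971]]
phi -0.6 d [-0.988  0.157  0.011] tip est [ 0.3799 -0.2021  0.0427]
```

>>> drive_tool:
  increments:
    - [[0,0,-15],[0,0.6,0],0]
    - [[0,0,-12],[0,0,0],0]
    - [[0,0,-5],[0,0,0],0]
    - [[0,0,0],[0,0,0],0]
    - [[0,0,0],[0,0,0],0]

```text
clock: 16.13
eef_pos: [0.4911, -0.2221, 0.0161]
tool_rot: [0.99, -0.078, 0.119, 0.016]
ft_force: [0.2, 0.0, -0.3]
grip_width: 0.0092
grasp_force: 58.9
```

>>> drive_tool:
  increments:
    - [[0,0,-1],[0,0,0],0]
    - [[0,0,0],[0,0,0],0.5]
    - [[0,0,0],[0,0,0],0.7]
    - [[0,0,0],[0,0,0],1]
    - [[0,0,0],[0,0,0],1]
    - [[0,0,0],[0,0,0],1]

```text
clock: 16.63
eef_pos: [0.4908, -0.2222, 0.0143]
tool_rot: [0.99, -0.078, 0.119, 0.016]
ft_force: [0.2, -0.1, 0.9]
grip_width: 0.0691
grasp_force: 0.0
```

```bash
python3 tip.py
```

```text
16.6333 [ 0.4908 -0.2222  0.0143] [-0.46  0.38 -0.48  0.48  0.06  2.85] [ 0.2 -0.1  0.9] 0.06908711521624329 0.0
[[0.959, -0.158, 0.233], [-0.151, -0.987, -0.051], [0.238, 0.014, -0.971]]
phi -0.6 d [-0.987  0.159  0.011] tip est [ 0.3837 -0.205   0.0155]
```

>>> drive_tool:
  increments:
    - [[0,0,20],[0,0,0],1]
    - [[0,0,30],[0,0,0],1]
    - [[0,0,35],[0.75,4.6,0],1]
    - [[-5,0,35],[0.75,4.6,0],1]
    - [[-10,5,35],[0.75,4.6,0],1]
    - [[-10,5,30],[0,0,7.1],1]
    - [[-10,10,25],[0,0,7.1],1]
    - [[-10,10,20],[0,0,7.1],1]

```text
clock: 17.3
eef_pos: [0.4472, -0.1926, 0.2387]
tool_rot: [0.994, 0.111, 0.008, 0.006]
ft_force: [-0.1, 0.6, 0.2]
grip_width: 0.0855
grasp_force: 0.0
```

>>> drive_tool:
  increments:
    - [[-10,10,0],[0,0,7.1],1]
    - [[-10,10,0],[0,0,7.1],1]
    - [[-10,10,0],[0,0,7.1],1]
    - [[0,10,0],[0,0,7.1],1]
    - [[0,10,0],[0,0,7.1],1]
    - [[0,10,0],[0,0,7.1],1]
    - [[0,10,0],[0,0,7.1],1]
    - [[0,10,0],[0,0,7.1],1]

```text
clock: 17.97
eef_pos: [0.4164, -0.1119, 0.2364]
tool_rot: [0.822, 0.57, 0.009, 0.002]
ft_force: [0.6, 0.8, 0.2]
grip_width: 0.0856
grasp_force: 0.0
```

>>> drive_tool:
  increments:
    - [[0,10,0],[0,0,7.1],1]
    - [[0,0,0],[0,0,7.1],1]
    - [[0,0,0],[0,0,7.1],1]
    - [[0,0,0],[0,0,7.1],1]
    - [[0,0,0],[0,0,7.1],1]
    - [[0,0,0],[0,0,7.1],1]
    - [[0,0,0],[0,0,7.1],1]
    - [[0,0,0],[0,0,7.1],1]

```text
clock: 18.63
eef_pos: [0.4165, -0.1024, 0.2364]
tool_rot: [0.452, 0.892, 0.009, -0.003]
ft_force: [0.6, 0.3, -0.3]
grip_width: 0.0853
grasp_force: 0.0
```

>>> drive_tool:
  increments:
    - [[0,0,0],[0,0,7.1],1]
    - [[0,0,0],[0,0,7.1],1]
    - [[0,0,0],[0,0,7.1],1]
    - [[0,0,0],[0,0,7.1],1]
    - [[0,0,0],[0,0,7.1],1]
    - [[0,0,0],[0,0,7.1],1]
    - [[0,0,0],[0,0,0],1]

```text
clock: 19.22
eef_pos: [0.4166, -0.1024, 0.2364]
tool_rot: [0.099, 0.995, 0.007, -0.006]
ft_force: [-0.2, -0.1, -0.5]
grip_width: 0.0853
grasp_force: 0.0
```

```bash
python3 - <<'E'
from st import *
W=camera('wrist');T=camera('top');save(W,'w8');save(T,'t8')
V=W['view'];print((-V[:3,:3].T@V[:3,3]).round(3),V[2,:3].round(2))
for n,p in(('w',W),('t',T)):
  for k in ('spatula','holder','keeper','keeper_knob'):
    for s in silhouettes(k,p)[:2]:
        a,b=axis(s['region']);print(n,k,round(s['conf'],2),np.round(s['bbox']),'ends',a.round(1),b.round(1),ray(p,*a,.006).round(4)[:2],ray(p,*b,.006).round(4)[:2])
E
```

```text
19.2167 [ 0.4166 -0.1024  0.2364] [-0.25  0.11 -0.14  1.33  0.01 -0.05] [-0.2 -0.1 -0.5] 0.0852714145978969 0.0
[[-0.98, 0.197, -0.01], [0.196, 0.98, 0.015], [0.013, 0.013, -1.0]]
[ 0.338 -0.089  0.38 ] [ 0.31 -0.05 -0.95]
w spatula 0.88 [164. 153. 181. 250.] ends [167.8 152.9] [175. 247.] [ 0.3863 -0.2009] [ 0.5072 -0.2262]
w holder 0.69 [283. 162. 472. 249.] ends [470.4 201.1] [285.5 207.8] [0.5198 0.153 ] [ 0.4824 -0.076 ]
w keeper 0.87 [381. 206. 471. 246.] ends [470.1 210.6] [377.9 237.5] [0.5328 0.1528] [0.5469 0.0348]
w keeper_knob 0.65 [378. 206. 473. 245.] ends [469.  210.4] [378.  237.8] [0.5323 0.1514] [0.5474 0.0348]
t holder 0.67 [245. 180. 314. 224.] ends [243.6 194.9] [314.1 204.8] [0.5153 0.1253] [ 0.4833 -0.0784]
t keeper 0.56 [242. 185. 277. 195.] ends [275.2 186.1] [244.2 192.9] [0.5399 0.0328] [0.5211 0.1235]
t keeper_knob 0.6 [244. 183. 277. 197.] ends [276.2 185.8] [244.2 192.7] [0.5409 0.0301] [0.5216 0.1236]
```

View pics/w8.png

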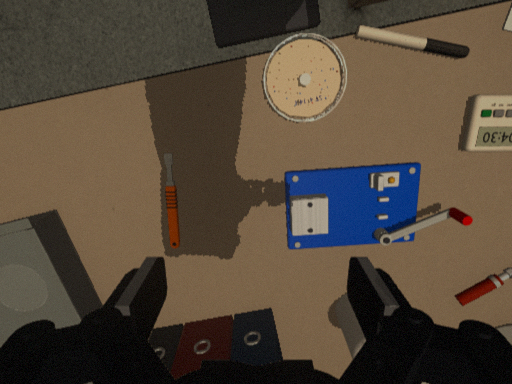

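The wrist view shows the spatula with its butt at (174,247) and tip at (168,153). The holder's plate corners are at about (285,171), (419,163) and (288,249), and the knob is at (467,218).

```bash
cat > hold.py <<'E'
from m import *
def holder(p,z=.010):
    im=p['image'];hsv=cv2.cvtColor(im,cv2.COLOR_RGB2HSV)
    m=cv2.inRange(hsv,(105,150,60),(128,255,255))
    m=cv2.morphologyEx(m,cv2.MORPH_OPEN,np.ones((3,3)))
    n,l,st,c=cv2.connectedComponentsWithStats(m);i=1+st[1:,4].argmax()
    ys,xs=np.nonzero(l==i);h=cv2.convexHull(np.c_[xs,ys].astype(np.float32))[:,0]
    W=np.array([ray(p,u,v,z)[:2] for u,v in h],np.float32)*1000
    (cx,cy),(w,hh),an=cv2.minAreaRect(W)
    if w<hh: w,hh,an=hh,w,an+90
    an=np.radians(an); e=np.array([np.cos(an),np.sin(an)]); 
    if e[1]<0: e=-e
    print('holder c',np.round([cx,cy],1),'size',round(w,1),round(hh,1),'yaw',np.degrees(np.arctan2(e[1],e[0])).round(2))
    return np.array([cx,cy])/1000,e
def H(c,e,x,y): return c+e*x+np.array([-e[1],e[0]])*y
E
python3 - <<'E'
from hold import *
W=camera('wrist');T=camera('top')
c,e=holder(W);holder(T)
im=W['image'].copy()
for x,y,z in [(-34,10,10),(-34,-10,10),(-34,-23,29),(-34,23,29),(-72,0,29),(36,0,10),(36,9,18),(36,-9,18),(30,14,18),(42,-14,18),(36,36,17),(36,-36,30),(26.5,36,30),(82,52,10),(82,-52,10),(-82,52,10),(-82,-52,10)]:
    u,v=proj(W,np.r_[H(c,e,x/1000,y/1000),z/1000]);print((x,y,z),round(u),round(v))
    im[int(round(v)),int(round(u))]=(0,255,0)
# knob red
hsv=cv2.cvtColor(W['image'],cv2.COLOR_RGB2HSV)
m=(cv2.inRange(hsv,(0,150,110),(5,255,255))|cv2.inRange(hsv,(174,150,110),(180,255,255)));m[:,:440]=0;m[235:]=0
ys,xs=np.nonzero(m);print('knob px',xs.mean(),ys.mean(),len(xs),xs.min(),xs.max(),ys.min(),ys.max())
k=ray(W,xs.mean(),ys.mean(),.045)[:2];hg=H(c,e,.036,-.036);d=k-hg;n=np.array([-e[1],e[0]])
print('hinge',hg,'knob',k,'r',np.linalg.norm(d),'angle',np.arctan2(d@e,d@n))
save({'image':cv2.resize(im[130:280,270:490],(800,545),interpolation=cv2.INTER_NEAREST)},'w9')
E
```

```text
holder c [496.2   4.5] size 162.0 102.7 yaw 82.85
holder c [495.2   5.3] size 156.7 99.1 yaw 82.72
(-34, 10, 10) 324 201
(-34, -10, 10) 324 216
(-34, -23, 29) 328 232
(-34, 23, 29) 328 196
(-72, 0, 29) 296 217
(36, 0, 10) 381 205
(36, 9, 18) 384 200
(36, -9, 18) 383 214
(30, 14, 18) 379 196
(42, -14, 18) 388 217
(36, 36, 17) 384 178
(36, -36, 30) 386 238
(26.5, 36, 30) 381 182
(82, 52, 10) 421 161
(82, -52, 10) 415 240
(-82, 52, 10) 284 171
(-82, -52, 10) 288 249
knob px 467.5394736842105 219.6578947368421 76 463 472 215 224
hinge [0.53642793 0.03574797] knob [0.52394328 0.12453457] r 0.08966006957708438 angle 1.3063277283136812
```

View pics/w9.png

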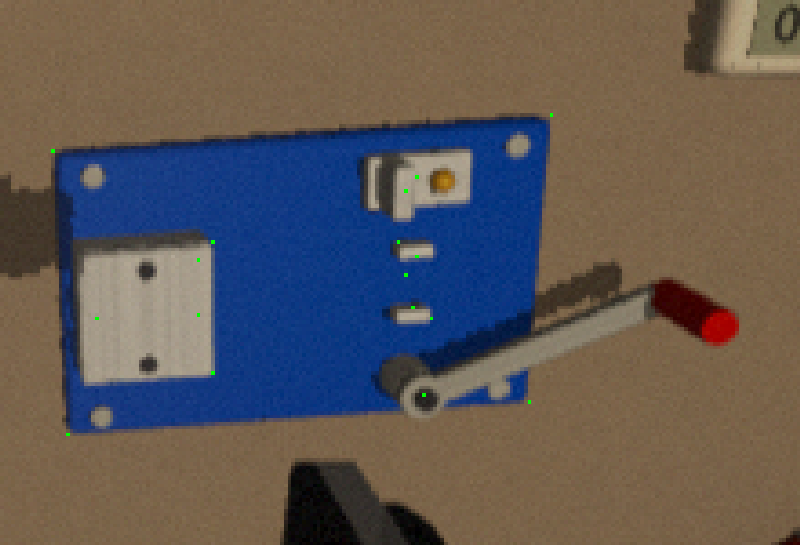

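The projected model points lie on the holder's features. Regrasping 14 mm behind the spatula's middle.

>>> drive_tool:
  increments:
    - [[6.5,-17,-25],[-0.86,-0.57,-0.5],1]
    - [[6.5,-17,-28],[0,0,0],1]
    - [[6.5,-17,-28],[0,0,0],1]
    - [[6.5,-17,-28],[0,0,0],1]
    - [[6,-16,-28],[0,0,0],1]
    - [[6,-15,-28],[0,0,0],1]
    - [[6,-15,-28],[0,0,0],1]
    - [[0,0,0],[0,0,0],1]

```text
clock: 20.48
eef_pos: [0.458, -0.217, 0.038]
tool_rot: [0.105, 0.994, 0.001, -0.004]
ft_force: [-0.9, 0.4, -0.6]
grip_width: 0.085
grasp_force: 0.0
```

```bash
python3 st.py
```

```text
20.4833 [ 0.458 -0.217  0.038] [-0.44  0.43 -0.27  0.88 -0.   -0.23] [-0.9  0.4 -0.6] 0.08504380751170122 0.0
[[-0.978, 0.209, -0.007], [0.209, 0.978, 0.003], [0.008, 0.001, -1.0]]
```

>>> drive_tool:
  increments:
    - [[1.5,0.5,-12],[0,0,0],1]
    - [[1,0,-12],[0,0,0],1]
    - [[0,0,-9],[0,0,0],1]
    - [[0,0,0],[0,0,0],1]
    - [[0,0,0],[0,0,0],1]

```text
clock: 20.9
eef_pos: [0.4629, -0.2155, 0.0109]
tool_rot: [0.104, 0.995, 0.0, -0.0]
ft_force: [0.7, 0.5, 0.3]
grip_width: 0.0853
grasp_force: 0.0
```

```bash
python3 - <<'E'
from st import *
W=camera('wrist')
for s in silhouettes('spatula',W)[:1]:
    a,b=axis(s['region']);print(round(s['conf'],2),np.round(s['bbox']),a.round(1),b.round(1),ray(W,*a,.005).round(4)[:2],ray(W,*b,.005).round(4)[:2])
E
```

```text
20.9 [ 0.4629 -0.2155  0.0109] [-0.44  0.47 -0.3   0.81  0.   -0.23] [0.7 0.5 0.3] 0.08525447344814426 0.0
[[-0.978, 0.207, -0.0], [0.207, 0.978, 0.0], [0.0, 0.0, -1.0]]
0.94 [241.  96. 270. 329.] [253.1  93.9] [254.5 325. ] [ 0.386  -0.2011] [ 0.5094 -0.2267]
```

>>> drive_tool:
  increments:
    - [[-1,-1,-7],[0,0,0],1]
    - [[0,0,0],[0,0,0],1]
    - [[0,0,0],[0,0,0],0]
    - [[0,0,0],[0,0,0],0]
    - [[0,0,0],[0,0,0],0]
    - [[0,0,0],[0,0,0],0]
    - [[0,0,0],[0,0,0],0]
    - [[0,0,0],[0,0,0],0]

```text
clock: 21.67
eef_pos: [0.4621, -0.2169, 0.0035]
tool_rot: [0.104, 0.995, -0.0, 0.0]
ft_force: [-0.3, 0.7, 0.9]
grip_width: 0.0121
grasp_force: 0.5
```

>>> drive_tool:
  increments:
    - [[0,0,0],[0,0,0],0]
    - [[0,0,0],[0,0,0],0]
    - [[0,0,0],[0,0,0],0]

```text
clock: 21.92
eef_pos: [0.4622, -0.217, 0.0037]
tool_rot: [0.104, 0.995, -0.0, 0.0]
ft_force: [-0.6, -0.3, 2.9]
grip_width: 0.0099
grasp_force: 59.2
```

>>> drive_tool:
  increments:
    - [[0,0,15],[0,0,0],0]
    - [[0,5,30],[0,0,0],0]
    - [[0,15,30],[0,0,-7],0]
    - [[0,15,20],[0,0,-7],0]
    - [[4,20,10],[0,0,-7],0]
    - [[4,20,0],[0,0,-7],0]
    - [[4,20,0],[0,0,-7],0]
    - [[4,20,0],[0,0,-7],0]

```text
clock: 22.58
eef_pos: [0.4782, -0.101, 0.1087]
tool_rot: [0.456, 0.89, 0.0, 0.0]
ft_force: [0.9, 0.4, 0.2]
grip_width: 0.0093
grasp_force: 58.8
```

>>> drive_tool:
  increments:
    - [[4,20,0],[0,0,-7],0]
    - [[4,20,0],[0,0,-7],0]
    - [[4,20,0],[0,0,-7],0]
    - [[4,20,0],[0,0,-7],0]
    - [[4,20,0],[0,0,-7],0]
    - [[4,20,0],[0,0,-7],0]
    - [[0,18,0],[0,0,-1],0]
    - [[0,0,0],[0,0,0],0]

```text
clock: 23.25
eef_pos: [0.5021, 0.0389, 0.1081]
tool_rot: [0.747, 0.664, 0.0, -0.001]
ft_force: [0.4, -1.2, -0.8]
grip_width: 0.0095
grasp_force: 58.8
```

```bash
python3 - <<'E'
from st import *
from hold import *
c,e=np.array([.4962,.0045]),np.array([.1245,.9922]);n=np.array([-e[1],e[0]])
d=o['eef_pos'][:2]-c;print('holder xy mm',(1e3*np.array([d@e,d@n])).round(1))
M=R.from_quat(o['tool_rot']).as_matrix();print('yaw',np.degrees(np.arctan2(M[1,0],M[0,0])))
W=camera('wrist')
for s in silhouettes('spatula',W)[:1]:
    a,b=axis(s['region']);print(round(s['conf'],2),np.round(s['bbox']),a.round(1),b.round(1))
save(W,'w10')
E
```

```text
23.25 [0.5021 0.0389 0.1081] [ 0.08  0.34 -0.2   1.03  0.    1.77] [ 0.4 -1.2 -0.8] 0.009468605143800232 58.79027545452118
[[0.117, 0.993, -0.0], [0.993, -0.117, 0.001], [0.001, -0.0, -1.0]]
holder xy mm [34.8 -1.6]
yaw 83.25344898360808
0.9 [243.  97. 272. 338.] [256.6  95. ] [256.4 335. ]
```

View pics/w10.png

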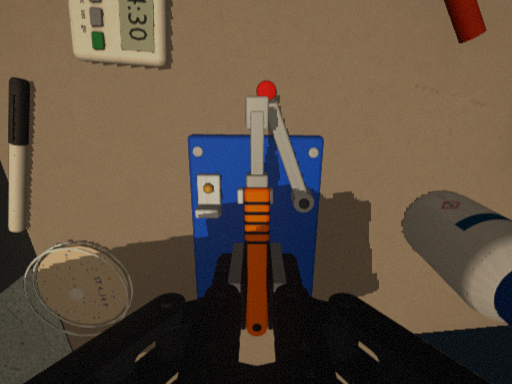

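The view (my last of 10) shows the spatula along column 256. The plate's corners at (189,136) and (323,134) have their middle at 256, so it is in the lane. I'll back off 19 mm and lower.

>>> drive_tool:
  increments:
    - [[-1.5,-10,0],[0,0,0],0]
    - [[-1.4,-9,0],[0,0,0],0]
    - [[0,0,-20],[0,0,0],0]
    - [[0,0,-20],[0,0,0],0]
    - [[0,0,-18],[0,0,0],0]
    - [[0,0,-15],[0,0,0],0]
    - [[0,0,0],[0,0,0],0]
    - [[0,0,0],[0,0,0],0]

```text
clock: 24.02
eef_pos: [0.4983, 0.0155, 0.035]
tool_rot: [0.749, 0.662, -0.001, -0.0]
ft_force: [-0.8, -0.2, -1.0]
grip_width: 0.0098
grasp_force: 58.8
```

```bash
cat > hs.py <<'E'
from st import *
from hold import *
c,e=np.array([.4962,.0045]),np.array([.1245,.9922]);n=np.array([-e[1],e[0]])
d=o['eef_pos'][:2]-c;print('holder xy mm',(1e3*np.array([d@e,d@n])).round(1))
M=R.from_quat(o['tool_rot']).as_matrix();print('yaw',np.degrees(np.arctan2(M[1,0],M[0,0])).round(2))
def hx(q): d=np.asarray(q)[:2]-c;return (1e3*np.array([d@e,d@n])).round(1)
E
python3 - <<'E'
from hs import *
W=camera('wrist')
for s in silhouettes('spatula',W)[:1]:
    a,b=axis(s['region']);z=o['eef_pos'][2];print(round(s['conf'],2),np.round(s['bbox']),a.round(1),b.round(1),hx(ray(W,*a,z)),hx(ray(W,*b,z+.005)))
im=W['image'];hsv=cv2.cvtColor(im,cv2.COLOR_RGB2HSV);m=cv2.inRange(hsv,(105,150,60),(128,255,255))
for r in (int(proj(W,np.r_[H(c,e,.078,0),.01])[1]),int(proj(W,np.r_[H(c,e,.06,0),.01])[1])):
    xs=np.nonzero(m[r])[0];print('plate edges row',r,xs.min(),xs.max(),hx(ray(W,xs.min()-.5,r,.01)),hx(ray(W,xs.max()+.5,r,.01)))
E
```

```text
24.0167 [0.4983 0.0155 0.035 ] [ 0.03  0.42 -0.3   0.85 -0.    1.73] [-0.8 -0.2 -1. ] 0.009815825116643166 58.79189193248749
[[0.123, 0.992, -0.002], [0.992, -0.123, -0.001], [-0.001, -0.002, -1.0]]
holder xy mm [11.2 -0.7]
yaw 82.93
0.87 [244.  97. 272. 337.] [255.9  96. ] [256.7 335. ] [89.7 -1.8] [-32.8  -2.5]
plate edges row 118 158 355 [78.1 48.8] [ 78.4 -52.9]
plate edges row 153 161 351 [59.9 49. ] [ 60.2 -52.7]
```

>>> drive_tool:
  increments:
    - [[0.6,5,0],[0,0,0],0]
    - [[0,0,0],[0,0,0],0]
    - [[0,0,-7],[0,0,0],0]
    - [[0,0,-7],[0,0,0],0]
    - [[0,0,-5],[0,0,0],0]
    - [[0,0,0],[0,0,0],0]
    - [[0,0,0],[0,0,0],0]

```text
clock: 24.7
eef_pos: [0.499, 0.0221, 0.0157]
tool_rot: [0.749, 0.663, -0.001, -0.001]
ft_force: [0.5, 0.2, -0.4]
grip_width: 0.0093
grasp_force: 58.8
```

```bash
python3 - <<'E'
from hs import *
W=camera('wrist')
for s in silhouettes('spatula',W)[:1]:
    a,b=axis(s['region']);z=o['eef_pos'][2];print(round(s['conf'],2),np.round(s['bbox']),a.round(1),b.round(1),hx(ray(W,*a,z)),hx(ray(W,*b,z+.005)))
im=W['image'];hsv=cv2.cvtColor(im,cv2.COLOR_RGB2HSV);m=cv2.inRange(hsv,(105,150,60),(128,255,255))
for col in (190,220,330):
    ys=np.nonzero(m[:,col])[0];print('front edge col',col,ys.min(),hx(ray(W,col,ys.min()-.5,.01)))
E
```

```text
24.7 [0.499  0.0221 0.0157] [ 0.04  0.45 -0.32  0.81 -0.    1.74] [ 0.5  0.2 -0.4] 0.009293446465479693 58.7897515296936
[[0.121, 0.993, -0.002], [0.993, -0.121, -0.0], [-0.001, -0.002, -1.0]]
holder xy mm [17.8 -0.6]
yaw 83.06
0.7 [242.  95. 271. 339.] [256.4  96. ] [256.3 334. ] [96.4 -1.7] [-25.4  -2.2]
front edge col 190 126 [83.1 28.7]
front edge col 220 126 [83.2 14.9]
front edge col 330 127 [ 83.  -35.5]
```

>>> drive_tool:
  increments:
    - [[-0.75,-6,0],[0,0,0],0]
    - [[-0.75,-6,0],[0,0,0],0]
    - [[-0.75,-6,0],[0,0,0],0]
    - [[-0.75,-6,0],[0,0,0],0]
    - [[0,0,0],[0,0,0],0]

```text
clock: 25.22
eef_pos: [0.4965, -0.0033, 0.0165]
tool_rot: [0.749, 0.662, -0.0, 0.0]
ft_force: [0.4, -0.1, 0.2]
grip_width: 0.0095
grasp_force: 58.8
```

>>> drive_tool:
  increments:
    - [[-0.75,-6,0],[0,0,0],0]
    - [[-0.75,-5,0],[0,0,0],0]
    - [[0,0,0],[0,0,0],0]
    - [[0,0,0],[0,0,0],0]

```text
clock: 25.55
eef_pos: [0.4953, -0.0132, 0.0164]
tool_rot: [0.749, 0.663, -0.0, 0.0]
ft_force: [0.0, -0.5, -0.6]
grip_width: 0.0096
grasp_force: 58.8
```

```bash
cat > sp.py <<'E'
from hs import *
W=camera('wrist')
for s in silhouettes('spatula',W)[:1]:
    a,b=axis(s['region']);z=o['eef_pos'][2];print(round(s['conf'],2),np.round(s['bbox']),a.round(1),b.round(1),hx(ray(W,*a,z)),hx(ray(W,*b,z+.005)))
E
python3 sp.py
```

```text
25.55 [ 0.4953 -0.0132  0.0164] [-0.03  0.44 -0.33  0.8  -0.    1.67] [ 0.  -0.5 -0.6] 0.009643643054931525 58.789215087890625
[[0.122, 0.993, -0.0], [0.993, -0.122, -0.0], [-0.0, -0.0, -1.0]]
holder xy mm [-17.7  -1.3]
yaw 83.02
0.98 [243.  98. 271. 295.] [255.8  96. ] [256.5 294. ] [60.8 -2.1] [-35.6  -2.8]
```

>>> drive_tool:
  increments:
    - [[-0.3,-3,0],[0,0,0],0]
    - [[0,0,-2.5],[0,0,0],0]
    - [[0,0,0],[0,0,0],0]
    - [[0,0,0],[0,0,0],0.3]
    - [[0,0,0],[0,0,0],0.4]
    - [[0,0,0],[0,0,0],0.4]
    - [[0,0,0],[0,0,0],0.4]

```text
clock: 26.23
eef_pos: [0.4949, -0.0158, 0.0139]
tool_rot: [0.749, 0.663, -0.0, 0.0]
ft_force: [-0.6, 0.3, 0.1]
grip_width: 0.0339
grasp_force: 0.0
```

```bash
python3 sp.py
```

```text
26.2333 [ 0.4949 -0.0158  0.0139] [-0.03  0.44 -0.34  0.8  -0.    1.66] [-0.6  0.3  0.1] 0.03391061608189891 0.0
[[0.121, 0.993, -0.0], [0.993, -0.121, -0.0], [-0.0, -0.0, -1.0]]
holder xy mm [-20.3  -1.3]
yaw 83.06
0.83 [244.  96. 272. 297.] [256.5  96. ] [256.5 294. ] [58.2 -2.4] [-38.2  -2.9]
```

>>> drive_tool:
  increments:
    - [[0.9,7,0],[0,0,0],0.4]
    - [[0.9,7,0],[0,0,0],0.4]
    - [[0,0,0],[0,0,0],0.2]
    - [[0,0,0],[0,0,0],0]
    - [[0,0,0],[0,0,0],0]
    - [[0,0,0],[0,0,0],0]
    - [[0,0,0],[0,0,0],0]
    - [[0,0,0],[0,0,0],0]

```text
clock: 27.0
eef_pos: [0.497, -0.0016, 0.0142]
tool_rot: [0.749, 0.663, 0.0, -0.0]
ft_force: [-0.0, 2.3, 2.9]
grip_width: 0.0091
grasp_force: 58.9
```

>>> drive_tool:
  increments:
    - [[0,0,0.5],[0,0,0],0]
    - [[-0.2,-2,0],[0,0,0],0]
    - [[-0.2,-2,0],[0,0,0],0]
    - [[0,0,0],[0,0,0],0]

```text
clock: 27.33
eef_pos: [0.4961, -0.0065, 0.0142]
tool_rot: [0.749, 0.663, -0.0, 0.0]
ft_force: [0.5, -0.2, -0.5]
grip_width: 0.0094
grasp_force: 58.6
```

```bash
python3 sp.py
```

```text
27.3333 [ 0.4961 -0.0065  0.0142] [-0.01  0.44 -0.33  0.8  -0.    1.68] [ 0.5 -0.2 -0.5] 0.009360584248175147 58.603675961494446
[[0.122, 0.993, -0.001], [0.993, -0.122, -0.001], [-0.001, -0.0, -1.0]]
holder xy mm [-10.9  -1.3]
yaw 83.02
0.96 [244. 132. 269. 312.] [256.1 131. ] [256.4 310. ] [52.8 -2.4] [-38.7  -2.9]
```

>>> drive_tool:
  increments:
    - [[-0.1,-1,0],[0,0,0],0]
    - [[0,0,0],[0,0,0],0]

```text
clock: 27.6
eef_pos: [0.4962, -0.0066, 0.0143]
tool_rot: [0.749, 0.663, 0.0, -0.0]
ft_force: [-0.2, 1.3, -1.1]
grip_width: 0.0095
grasp_force: 58.6
```

>>> drive_tool:
  increments:
    - [[-0.1,-1,0],[0,0,0],0]
    - [[0,0,0],[0,0,0],0]

```text
clock: 27.77
eef_pos: [0.4961, -0.0067, 0.0144]
tool_rot: [0.748, 0.663, 0.001, -0.001]
ft_force: [-0.6, 4.5, 0.2]
grip_width: 0.0096
grasp_force: 58.6
```

>>> drive_tool:
  increments:
    - [[-0.1,-1,0],[0,0,0],0]
    - [[0,0,0],[0,0,0],0]

```text
clock: 27.93
eef_pos: [0.4962, -0.0069, 0.0145]
tool_rot: [0.748, 0.663, 0.002, -0.002]
ft_force: [-0.3, 7.6, -0.1]
grip_width: 0.0096
grasp_force: 58.6
```

The butt is against the back wall (force rising, no advance). I'll relax, release and rise.

>>> drive_tool:
  increments:
    - [[0.3,2.6,-0.5],[0,0,0],0]
    - [[0,0,0],[0,0,0],0.3]
    - [[0,0,0],[0,0,0],0.4]
    - [[0,0,0],[0,0,0],0.4]
    - [[0,0,5],[0,0,0],0.4]
    - [[0,0,20],[0,0,0],0.4]
    - [[0,0,35],[0,0,0],0.4]
    - [[0,0,30],[0,0,0],0.4]

```text
clock: 28.6
eef_pos: [0.4956, -0.0066, 0.1049]
tool_rot: [0.749, 0.663, -0.001, -0.0]
ft_force: [1.0, 0.0, 1.0]
grip_width: 0.0343
grasp_force: 0.0
```

>>> drive_tool:
  increments:
    - [[0,0,30],[0,0,0],0.4]
    - [[0,0,0],[0,0,0],0.4]
    - [[0,0,0],[0,0,0],0.4]

```text
clock: 28.85
eef_pos: [0.4982, -0.0066, 0.1364]
tool_rot: [0.749, 0.663, 0.002, 0.002]
ft_force: [0.0, -1.1, -1.4]
grip_width: 0.0339
grasp_force: 0.0
```

```bash
cat > kn.py <<'E'
from hs import *
W=camera('wrist')
for s in silhouettes('spatula',W)[:1]:
    a,b=axis(s['region']);print('spat',round(s['conf'],2),np.round(s['bbox']),hx(ray(W,*a,.0145)),hx(ray(W,*b,.019)))
hsv=cv2.cvtColor(W['image'],cv2.COLOR_RGB2HSV)
m=(cv2.inRange(hsv,(0,150,90),(6,255,255))|cv2.inRange(hsv,(174,150,90),(180,255,255)))
n_,l,st_,ce=cv2.connectedComponentsWithStats(m)
for i in range(1,n_):
    if st_[i,4]>30: print('red',st_[i],ce[i].round(1),'holder xy @.045',hx(ray(W,*ce[i],.045)),'@.056',hx(ray(W,*ce[i],.056)))
b=cv2.inRange(hsv,(105,150,60),(128,255,255))
for x in (60,78):
    r=int(proj(W,np.r_[H(c,e,x/1000,0),.01])[1])
    if 0<=r<384:
        xs=np.nonzero(b[r])[0]
        if len(xs): print('plate row',r,hx(ray(W,xs.min()-.5,r,.01)),hx(ray(W,xs.max()+.5,r,.01)))
for s in silhouettes('keeper',W)[:1]: print('keeper',s['conf'],s['bbox'])
E
python3 kn.py
```

```text
28.85 [ 0.4982 -0.0066  0.1364] [-0.01  0.3  -0.18  1.09 -0.    1.68] [ 0.  -1.1 -1.4] 0.03392665261733964 0.0
[[0.121, 0.993, 0.006], [0.993, -0.121, -0.001], [0.0, 0.006, -1.0]]
holder xy mm [-10.8  -3.4]
yaw 83.04
spat 0.66 [247. 109. 262. 218.] [53.9 -3.1] [-35.5  -2.9]
red [252   3  19  21 310] [261.   12.8] holder xy @.045 [117.2  -7.8] @.056 [115.   -7.6]
plate row 101 [60.4 49.7] [ 60.9 -52.5]
plate row 78 [77.9 49.4] [ 78.4 -52.2]
keeper 0.57 [253.7, 0.0, 310.2, 146.5]
```

>>> drive_tool:
  increments:
    - [[4,25,0],[0,0,5],0.6]
    - [[4,25,0],[0,0,5],0.6]
    - [[4,25,0],[0,0,5],0.6]
    - [[4,25,0],[0,0,5],0.6]
    - [[3,23,0],[0,0,0],0.6]
    - [[0,0,0],[0,0,0],0.6]
    - [[0,0,0],[0,0,0],0.6]

```text
clock: 29.58
eef_pos: [0.5143, 0.1174, 0.1322]
tool_rot: [0.621, 0.784, -0.002, -0.001]
ft_force: [-0.9, -0.4, -0.3]
grip_width: 0.0511
grasp_force: 0.0
```

```bash
python3 kn.py
```

```text
29.5833 [0.5143 0.1174 0.1322] [ 0.22  0.36 -0.1   1.12 -0.    1.57] [-0.9 -0.4 -0.3] 0.051115065382859745 0.0
[[-0.228, 0.974, -0.003], [0.974, 0.228, -0.001], [-0.001, -0.004, -1.0]]
holder xy mm [114.3  -3.9]
yaw 103.18
spat 0.72 [194. 245. 238. 329.] [54.6 -2.8] [-39.4  -3. ]
red [152  45  13  17 150] [157.8  53.1] holder xy @.045 [188.2  92.4] @.056 [188.4  89.1]
red [415  49  18  38 584] [424.2  67.5] holder xy @.045 [241.9 -77.4] @.056 [239.5 -72.6]
red [417  93  17   7  70] [424.8  96.3] holder xy @.045 [225.8 -87.1] @.056 [224.2 -81.8]
red [417 139  17   6  70] [425.6 141.8] holder xy @.045 [ 198.5 -103.6] @.056 [198.2 -97.5]
red [418 151  17  56 828] [426.5 179. ] holder xy @.045 [ 174.3 -118.4] @.056 [ 175.1 -111.6]
red [254 197  14  15 163] [260.6 204.4] holder xy @.045 [111.9  -9.2] @.056 [115.7  -7.6]
plate row 237 [42.1 48.9] [ 80.1 -52.9]
plate row 220 [60.1 49.3] [81.9 -9.1]
keeper 0.64 [254.4, 185.5, 271.4, 293.0]
```

>>> drive_tool:
  increments:
    - [[2.5,0,-15],[0,0,0],0.6]
    - [[0,0,-20],[0,0,0],0.6]
    - [[0,0,-20],[0,0,0],0.6]
    - [[0,0,-20],[0,0,0],0.6]
    - [[0,0,-17],[0,0,0],0.6]
    - [[0,0,0],[0,0,0],0.6]
    - [[0,0,0],[0,0,0],0.6]

```text
clock: 30.32
eef_pos: [0.5168, 0.1154, 0.0412]
tool_rot: [0.623, 0.782, -0.001, -0.001]
ft_force: [0.2, -0.1, -0.6]
grip_width: 0.0515
grasp_force: 0.0
```

>>> drive_tool:
  increments:
    - [[0,0,0],[0,0,0],0.4]
    - [[0,0,0],[0,0,0],0.2]
    - [[0,0,0],[0,0,0],0.17]
    - [[0,0,0],[0,0,0],0.17]
    - [[0,0,0],[0,0,0],0.17]
    - [[0,0,0],[0,0,0],0.17]

```text
clock: 30.82
eef_pos: [0.5182, 0.1168, 0.0424]
tool_rot: [0.622, 0.783, 0.0, 0.0]
ft_force: [-0.0, -0.1, -0.4]
grip_width: 0.0146
grasp_force: 0.0
```

```bash
python3 kn.py | grep -v plate
```

```text
30.8167 [0.5182 0.1168 0.0424] [ 0.22  0.46 -0.21  0.9  -0.    1.56] [-0.  -0.1 -0.4] 0.014609160828757115 0.0
[[-0.226, 0.974, 0.001], [0.974, 0.226, -0.0], [-0.0, 0.001, -1.0]]
holder xy mm [114.1  -7.8]
yaw 103.06
spat 0.68 [ 38.   0. 192. 164.] [195.3 119.1] [141.8  55.3]
red [ 83  17  20  28 382] [92.4 30.2] holder xy @.045 [188.7  87.5] @.056 [188.9  82.1]
red [493  25  19  58 841] [503.7  54.4] holder xy @.045 [237.6 -70.1] @.056 [233.9 -63. ]
red [493  94  19   9 112] [502.7  98.2] holder xy @.045 [223.  -79.6] @.056 [220.5 -71.8]
red [491 162  21   8 117] [501.3 165.7] holder xy @.045 [198.  -95.9] @.056 [197.4 -86.8]
red [ 486  179   26   79 1515] [498.4 217.8] holder xy @.045 [ 175.8 -109.3] @.056 [177.  -99.2]
red [245 260  21  15  91] [252.3 265.9] holder xy @.045 [110.6  -8.2] @.056 [117.  -6.]
keeper 0.76 [243.1, 230.5, 270.2, 366.1]
```

```bash
cat > arc.py <<'E'
import numpy as np
e=np.array([.1245,.9922]);n=np.array([-e[1],e[0]])
P=lambda t:1e3*(e*(.036+.0838*np.sin(t))+n*(-.0365+.0838*np.cos(t)))
t=1.219
while t>-.05:
    d=P(t-.1)-P(t);print(round(t,3),'->',round(t-.1,3),d.round(1));t-=.1
E
python3 arc.py
```

```text
1.219 -> 1.119 [-8.1 -2.3]
1.119 -> 1.019 [-7.8 -3.1]
1.019 -> 0.919 [-7.4 -3.8]
0.919 -> 0.819 [-7.  -4.6]
0.819 -> 0.719 [-6.5 -5.2]
0.719 -> 0.619 [-6.  -5.9]
0.619 -> 0.519 [-5.4 -6.4]
0.519 -> 0.419 [-4.7 -6.9]
0.419 -> 0.319 [-4.  -7.4]
0.319 -> 0.219 [-3.2 -7.7]
0.219 -> 0.119 [-2.4 -8. ]
0.119 -> 0.019 [-1.6 -8.2]
0.019 -> -0.081 [-0.8 -8.3]
```

>>> drive_tool:
  increments:
    - [[0,0,-4],[0,0,0],0.17]
    - [[-8.1,-2.3,0],[0,0,5.73],0.17]
    - [[-7.8,-3.1,0],[0,0,5.73],0.17]
    - [[-7.4,-3.8,0],[0,0,5.73],0.17]
    - [[-7,-4.6,0],[0,0,5.73],0.17]
    - [[-6.5,-5.2,0],[0,0,5.73],0.17]
    - [[0,0,0],[0,0,0],0.17]
    - [[0,0,0],[0,0,0],0.17]

```text
clock: 31.63
eef_pos: [0.4809, 0.0976, 0.0378]
tool_rot: [0.41, 0.912, -0.0, -0.0]
ft_force: [-0.1, -0.9, -0.3]
grip_width: 0.0144
grasp_force: 0.0
```

```bash
cat > k2.py <<'E'
from hs import *
h=(1e3*np.array([d@e,d@n]))-[36,-36.5];print('r',np.hypot(*h).round(1),'theta',np.arctan2(*h).round(3),'bar yaw',(172.85-np.degrees(np.arctan2(*h))).round(1))
E
python3 k2.py
```

```text
31.6333 [0.4809 0.0976 0.0378] [ 0.2   0.4  -0.32  0.85 -0.    1.05] [-0.1 -0.9 -0.3] 0.014445117989515604 0.0
[[-0.663, 0.748, -0.0], [0.748, 0.663, -0.0], [0.0, -0.0, -1.0]]
holder xy mm [90.5 26.8]
yaw 131.55
r 83.5 theta 0.711 bar yaw 132.1
```

Tracking well. I'll go on to about 0.2.

>>> drive_tool:
  increments:
    - [[-6,-5.9,0],[0,0,5.73],0.17]
    - [[-5.4,-6.4,0],[0,0,5.73],0.17]
    - [[-4.7,-6.9,0],[0,0,5.73],0.17]
    - [[-4,-7.4,0],[0,0,5.73],0.17]
    - [[-3.2,-7.7,0],[0,0,5.73],0.17]
    - [[0,0,0],[0,0,0],0.17]
    - [[0,0,0],[0,0,0],0.17]

```text
clock: 32.22
eef_pos: [0.4583, 0.0635, 0.038]
tool_rot: [0.173, 0.985, 0.0, 0.0]
ft_force: [0.2, -0.6, 0.5]
grip_width: 0.0148
grasp_force: 0.0
```

```bash
python3 k2.py; python3 kn.py | grep -E "spat|keeper|red"
```

```text
32.2167 [0.4583 0.0635 0.038 ] [ 0.14  0.35 -0.4   0.82  0.    0.48] [ 0.2 -0.6  0.5] 0.014757510188699662 0.0
[[-0.94, 0.34, 0.001], [0.34, 0.94, 0.0], [-0.001, 0.0, -1.0]]
holder xy mm [53.9 44.9]
yaw 160.1
r 83.3 theta 0.216 bar yaw 160.5
spat 0.43 [240. 299. 274. 317.] [53.2 -2.3] [33.7  0.8]
red [491  71  21  19 330] [501.5  80.1] holder xy @.045 [167.9 105.1] @.056 [160.1 106.6]
red [244 266  24  21 383] [255.9 275.9] holder xy @.045 [52.  38.2] @.056 [53.6 45.2]
keeper 0.72 [245.9, 231.9, 271.5, 364.6]
```

>>> drive_tool:
  increments:
    - [[-2.4,-8,0],[0,0,5.73],0.17]
    - [[-1.6,-8.2,0],[0,0,5.73],0.17]
    - [[-0.2,-2,0],[0,0,0.5],0.17]
    - [[0,0,0],[0,0,0],0.17]
    - [[0,0,0],[0,0,0],0.17]

```text
clock: 32.78
eef_pos: [0.454, 0.0461, 0.0381]
tool_rot: [0.068, 0.998, 0.001, 0.0]
ft_force: [0.3, 2.8, -0.4]
grip_width: 0.0142
grasp_force: 1.6
```

```bash
python3 k2.py; python3 kn.py | grep -E "spat|keeper|red"
```

```text
32.7833 [0.454  0.0461 0.0381] [ 0.1   0.34 -0.41  0.81  0.    0.24] [ 0.3  2.8 -0.4] 0.014210150481987148 1.6454900801181793
[[-0.991, 0.136, 0.001], [0.136, 0.991, 0.001], [-0.001, 0.001, -1.0]]
holder xy mm [36. 47.]
yaw 172.19
r 83.5 theta -0.0 bar yaw 172.9
spat 0.5 [143. 298. 275. 317.] [-34.8   6.4] [45.4 -0.6]
red [248 266  24  22 391] [259.6 276.4] holder xy @.045 [37.  39.8] @.056 [37.  46.9]
keeper 0.63 [247.2, 236.7, 273.5, 368.5]
```

>>> drive_tool:
  increments:
    - [[-0.2,-2,0],[0,0,0],0.17]
    - [[0,0,0],[0,0,0],0.17]
    - [[0,0,0],[0,0,0],0.17]

```text
clock: 33.18
eef_pos: [0.454, 0.0456, 0.0381]
tool_rot: [0.067, 0.998, 0.003, 0.0]
ft_force: [1.1, 10.3, -0.4]
grip_width: 0.0146
grasp_force: 4.7
```

>>> drive_tool:
  increments:
    - [[-0.2,-2,0],[0,0,0],0.17]
    - [[0,0,0],[0,0,0],0.17]
    - [[0,0,0],[0,0,0],0.17]

```text
clock: 33.43
eef_pos: [0.454, 0.0452, 0.0382]
tool_rot: [0.066, 0.998, 0.004, 0.0]
ft_force: [1.1, 13.6, -0.7]
grip_width: 0.015
grasp_force: 7.0
```

It is firmly on the end stop (13.6 N, well over the detent's 4 N). I'll back off, open and rise clear.

>>> drive_tool:
  increments:
    - [[0.5,4.5,0],[0,0,0],0.17]
    - [[0,0,0],[0,0,0],0.3]
    - [[0,0,0],[0,0,0],0.5]
    - [[0,0,0],[0,0,0],0.6]
    - [[0,0,10],[0,0,0],0.6]
    - [[0,0,30],[0,0,0],0.6]
    - [[-5,0,35],[0,0,0],0.6]
    - [[-15,0,35],[0,0,0],0.6]

```text
clock: 34.1
eef_pos: [0.4343, 0.0449, 0.1488]
tool_rot: [0.068, 0.998, -0.001, -0.0]
ft_force: [1.0, -0.4, 0.1]
grip_width: 0.0516
grasp_force: 0.0
```

>>> drive_tool:
  increments:
    - [[-20,0,20],[0,0,0],0.6]
    - [[-20,0,0],[0,0,0],0.6]
    - [[-20,0,0],[0,0,0],0.6]
    - [[0,0,0],[0,0,0],0.6]
    - [[0,0,0],[0,0,0],0.6]

```text
clock: 34.52
eef_pos: [0.373, 0.0451, 0.1681]
tool_rot: [0.067, 0.998, -0.0, 0.0]
ft_force: [0.5, -0.4, 0.9]
grip_width: 0.0512
grasp_force: 0.0
```

```bash
python3 kn.py; python3 - <<'E'
from hold import *
T=camera('top');holder(T)
W=camera('wrist');c,e=holder(W)
for k in('spatula','keeper'):
    for s in silhouettes(k,W)[:2]:
        a,b=axis(s['region']);print(k,s['conf'],np.round(s['bbox']),a,b)
for x,y,z in[(52,0,14),(-34,0,19),(36,-36,30),(36,48,56),(36,48,30)]: print((x,y,z),proj(W,np.r_[H(c,e,x/1e3,y/1e3),z/1e3]).round(1))
E
python3 pot.py
```

```text
34.5167 [0.373  0.0451 0.1681] [ 0.12  0.04 -0.41  1.13 -0.    0.26] [ 0.5 -0.4  0.9] 0.05121368948154551 0.0
[[-0.991, 0.134, 0.001], [0.134, 0.991, -0.001], [-0.001, -0.001, -1.0]]
holder xy mm [ 25.  127.3]
yaw 172.27
spat 0.56 [205. 284. 286. 298.] [52.2 -2. ] [-33.7  -0.1]
red [418 198  12   7  73] [423.8 201.1] holder xy @.045 [172.6 111.3] @.056 [166.5 115.4]
red [266 267  11  11 104] [270.9 271.9] holder xy @.045 [37.4 40.1] @.056 [36.9 47. ]
red [367 374  26  10 134] [382.1 380. ] holder xy @.045 [160.3 -97.6] @.056 [154.8 -84.9]
plate row 285 [13.2  1.4] [80.5  0.9]
plate row 285 [13.2  1.4] [80.5  0.9]
keeper 0.9 [264.5, 251.9, 274.9, 335.2]
holder c [680.9 -10.4] size 37.0 35.6 yaw 179.08
holder c [499.4  29.4] size 113.7 103.8 yaw 83.81
spatula 0.89 [204. 283. 282. 298.] [203.94281836 290.16663847] [283.01456551 289.23117109]
keeper 0.63 [263. 250. 276. 334.] [269.7484807  250.98490058] [268.78314041 330.99738362]
keeper 0.27 [487. 220. 512. 296.] [501.73074191 220.8121059 ] [500.2515906  293.78212251]
(52, 0, 14) [305.4 286.3]
(-34, 0, 19) [226.2 290.7]
(36, -36, 30) [291.9 323.9]
(36, 48, 56) [295.7 269.2]
(36, 48, 30) [292.7 255. ]
pot [0.4966 0.3245]
[-1.4  1.5  0.9 -2. ] 59
[-1.1 -1.   1.2  0.6] 60
[-52.7  19.6 -42.9  52.1] 61
[-0.9 -0.8  0.6  2. ] 62
[ 0.3 -1.5  4.8 -0.8] 63
[ 1.2 -0.2  0.2  2.7] 64
```

```bash
python3 -c "
from workcell import *
print(job_done())"
```

```text
the job is handed in; nothing more can be done
None
```

I handed the job in at about 35 s on the clock, but no verdict came back. By my measurements the tip was dipped to about 19 mm above the pot's origin, the spatula lies in the holder with its butt against the hood's back wall, and the keeper is shut against its end stop. The pot still stands in place and the arm is clear; I did not re-measure the jar, bottle or timer.

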